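# Push a row of rearing boxes up to the feeding stop

### The job

On one of the two plywood boards stand three small boxes with yellow lids in a row. Push them along the board together as one straight row, without lifting any of them or letting the row come apart, until the front box is up against the steel stop at the end of that board and all three stand in a straight, closed row in line with the middle of the board.

Things in the scene. Friction and masses are not known exactly. Their poses are not given: they have to be found in the camera images.
- front: Front box of the yellow row, nearest the stop: small lidded box, grey sides and yellow lid with a dark round vent, 66 mm wide (its x) by 60 mm long (its y, along the row) by 60 mm high, flat upright faces, about 0.2 kg, loose, slides easily. Origin: centre of its underside; z up. It starts 80 to 150 mm short of the stop.
- middle: Middle box of the yellow row, same as the front box; up to 6 mm of gap to each neighbour at the start, and all boxes a few mm and a few degrees out of line.
- rear: Rear box of the yellow row, farthest from the stop, same as the front box; its free rear face (its -y face, 30 mm behind its origin) is the one to push on. At least 100 mm of clear surface lies behind it.
- board: Fixed plywood board under the yellow row: 112 mm wide (its x), 400 mm long (its y), 4 mm thick; origin at the centre of its underside, z up. Row runs along its y. Steel stop plate across the +y end, 100 mm wide, 44 mm high, near face at y = +160 mm: a tight row has its centres at y = 130, 70, 10 mm, x = 0. Its y is within 0.15 rad of world y. A like board beside it holds a blue-lidded row.

How it is judged:
By the outcome, as a careful person would: the job done as asked, in the order asked, and still so for the second after the job is handed in, with the robot touching nothing.
It also fails if it takes over 32 s, if anything falls off the work surface, if the arm or the gripper's body presses on something with over 40 N, if the wrist force passes 120 N, or if a joint passes its speed limit or range.

### The arm

A 6-joint arm with a two-finger parallel gripper is mounted at the origin on the work surface. World frame = base frame: x ahead of the robot, y to its left, z up, the work surface at z = 0. Lengths are in m, angles in rad, forces in N, time in s.
With the tool pointing down it reaches from about 0.325 to 1 m from the base axis. Payload 5.1 kg.
Tool frame: the origin (TCP) lies on the centre line of the jaws, within the pads' length; the fingertips stand ctrl.tcp_to_tips ahead of it and the grasp point (between the pads) lies 3 mm ahead of it (ctrl.tcp_to_tips is the distance from the TCP to the fingertips, in m); z points along the fingers, y is the direction in which the jaws open and shut (so a half turn about z gives the same grasp; the last joint's range is limited). The gripper opens to 85 mm and grips with 20 to 120 N. Pads are 22 mm wide; open, the fingers measure 114 mm over their backs; the gripper's body (76 mm by 85 mm) begins 54 mm behind the grasp point. The pads swing forward as they close: fully open they stand 13 mm farther back than shut.
Start: joints at [1.09, 0.124, 1.65, -0, 1.367, -0.083], TCP at [0.252, 0.599, 0.253] pointing down, gripper open.
Joint ranges: [-2.61, 2.61], [-1.02, 2.33], [0.03, 2.71], [-1.35, 4.49], [0.32, 2.68], [-2.91, 2.91]. Speed limits (rad/s): [2.57, 2.57, 3.14, 3.14, 3.14, 3.14].

### API

Orientations are given as a 3x3 rotation matrix whose columns are the frame's x, y, z axes.
In Python, from bench import ctrl, viewer gives the robot as it stands.
- The arm moves only by the shell command python3 -m crank 'ROWS' [OPENING] [FORCE]. ROWS is JSON, a list of rows, each a list of 6 numbers: the shift along the tool's x, y, z scaled (see below), then the turn, a rotation vector about the tool's x, y, z scaled (see below). In form: [[x, y, z, rx, ry, rz], ...]. A call has 1 to 12 rows; each row shifts and turns the commanded pose from where the row before left it, along the tool's axes as they then stand; what a row does not reach is not made up. The controller multiplies each number of a shift by 0.04 m and each number of a turn by 0.12 rad. A row lasts 1/10 s, in which the tool goes at most 50 mm and 8.59 degrees, less where a joint would pass 70% of its speed; a pose out of reach is approached as far as the arm can. A call with a number of a shift or a turn outside -1 to 1 is refused whole. A call with a gripper value outside its range is refused whole. OPENING is the opening, from 0 (shut) to 1 (fully open), set as the call begins (- or left out, the last holds). The fingers move at their own pace and stop on an object; FORCE is the grip in N (left out, the last holds). Time passes only in rows, so rows that do not move let the fingers close. It gives the time, the measured TCP pose, the force and the opening at its end, in the units of the state.
- ctrl.get_state(): the state, without advancing time (a new reading comes with each control period).
- viewer.grab_frame(name): name is "scene" or "top" or "wrist"; returns a dict with "frame" (480x640x3 uint8, blue, green, red), "mtx" (3x3 intrinsics, pixels), "dist" ([k1, k2, p1, p2, k3] as OpenCV has them; the pictures are not rectified), "R" (3x3) and "t" (3): a world point X has camera coordinates R X + t; the wrist camera has in their place "T_tool_cam" (4x4, takes a point from camera to tool coordinates, whose origin is the TCP and whose axes are the flange's). Camera axes: x right, y down, z forward; pixel columns grow to the right and rows downward; lengths in m; the calibration is good to about 2 mm. A picture is of the moment at which its call begins: read the wrist's pose just before it. There is no depth.
- ctrl.close_job(): hands the job in, once; it reports no verdict.
The state is a dict: "time": time; "joints": joint angles; "joint_velocities": joint speeds; "joint_efforts": joint torques, N m; "ee_pos": TCP position; "ee_rot": TCP orientation; "contact_force": force on the tool from outside, world axes, zero at the start; "ft_torque": the same for the moment, N m; "opening": finger opening in m.
Only numpy, scipy, OpenCV 4.12 (cv2) and the standard library are available. Lean on these libraries where they do the work, as an engineer would, in place of code of your own. Each camera call takes 0.05 s, during which the arm holds its last target.

## Working session

There is one attempt and no reset: what is moved stays moved. The work goes in short steps, Python scripts to look and compute and a shell command to move; the robot and the scene stay as the last step left them, time stands still between calls to the robot, and variables do not carry over. Pictures are saved under pics/ and viewed, and the job is handed in when it is done.

```bash
mkdir -p pics; ls; python3 - <<'E'
from bench import ctrl, viewer
import cv2,numpy as np
s=ctrl.get_state();print({k:np.round(v,3).tolist() for k,v in s.items()},ctrl.tcp_to_tips)
for n in("scene","top"):
    f=viewer.grab_frame(n);cv2.imwrite(f"pics/{n}0.png",f["frame"]);np.savez(f"{n}0.npz",**f)
    print(n,f["mtx"],f["dist"],f["R"],f["t"])
E
```

```text
pics
{'time': 0.0, 'joints': [1.09, 0.125, 1.652, -0.0, 1.367, -0.083], 'joint_velocities': [-0.001, 0.0, 0.001, 0.001, -0.002, -0.0], 'joint_efforts': [-0.0, -42.362, -36.545, -0.0, 0.007, -0.0], 'ee_pos': [0.252, 0.599, 0.252], 'ee_rot': [[-0.922, 0.387, -0.001], [0.387, 0.922, -0.002], [0.0, -0.002, -1.0]], 'contact_force': [0.391, 0.282, 0.871], 'ft_torque': [0.011, -0.029, -0.003], 'opening': 0.086} 0.022
scene [[603.50445084   0.         321.36999888]
 [  0.         603.50445084 238.31434407]
 [  0.           0.           1.        ]] [-0.10536338  0.          0.          0.          0.        ] [[ 0.17919425  0.98379867  0.00544076]
 [ 0.77249257 -0.13727699 -0.62000827]
 [-0.60921642  0.11530486 -0.78457641]] [-0.03302778 -0.3908446   1.0308109 ]
top [[598.39324963   0.         319.58631592]
 [  0.         598.39324963 234.51142749]
 [  0.           0.           1.        ]] [-0.09732763  0.          0.          0.          0.        ] [[ 0.00258642 -0.99972918  0.02312734]
 [-0.99627296 -0.0045701  -0.08613535]
 [ 0.08621772 -0.02281836 -0.99601497]] [-0.07495197  0.53747419  0.67049026]
```

View pics/scene0.png

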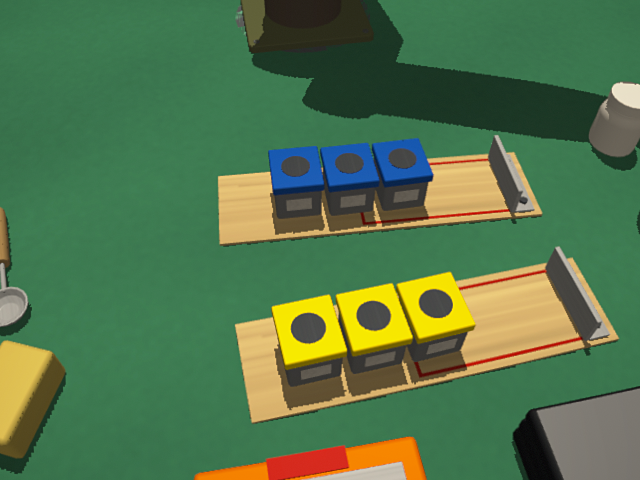

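View pics/top0.png

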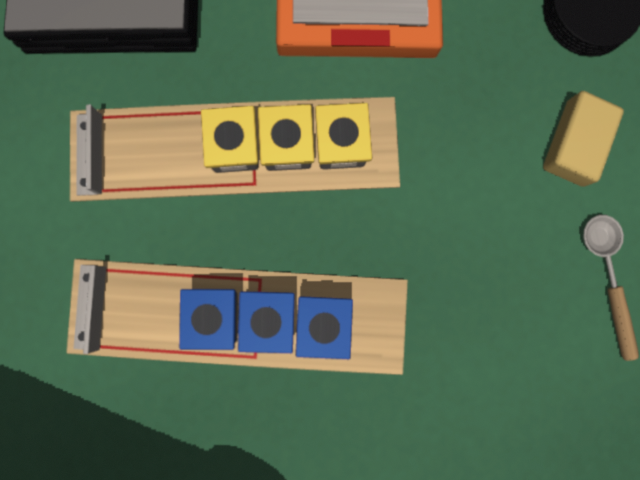

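Scene and top views: the yellow row is on the far board, with lids in the top view at about (230,135), (286,134) and (344,132). The stop is at its left end, near (90,150). Next I'll measure.

```bash
cat > h.py <<'E'
import cv2,numpy as np
from bench import ctrl, viewer
def cast(f,px,z):
    u=cv2.undistortPoints(np.float64(px).reshape(-1,1,2),f["mtx"],f["dist"]).reshape(-1,2)
    d=np.c_[u,np.ones(len(u))]@f["R"]; c=-f["R"].T@f["t"]
    return (c+d*((z-c[2])/d[:,2])[:,None])[:,:2]
def rect(P):  # fit in metric plane -> centre, size, angle deg mod 90
    (c,s,a)=cv2.minAreaRect(np.float32(P*1000)); a=(a+45)%90-45
    return np.round(c,1),np.round(s,1),round(a,2)
def vent_lids(f,box=None):
    h=cv2.cvtColor(f["frame"],cv2.COLOR_BGR2HSV)
    m=cv2.inRange(h,(24,180,90),(34,255,255))
    n,l,st,_=cv2.connectedComponentsWithStats(m)
    out=[]
    cs,hi=cv2.findContours(m,cv2.RETR_CCOMP,cv2.CHAIN_APPROX_NONE)
    for i,c in enumerate(cs):
        if hi[0][i][3]<0 and cv2.contourArea(c)>600:
            v=[cv2.fitEllipse(cs[j])[0] for j in range(len(cs)) if hi[0][j][3]==i and cv2.contourArea(cs[j])>100]
            out.append((c.reshape(-1,2),v))
    return m,out
E
python3 - <<'E'
from h import *
for n in("top","scene"):
    f=dict(np.load(f"{n}0.npz")); m,o=vent_lids(f)
    for c,v in o:
        print(n,rect(cast(f,c,.064)),[np.round(cast(f,[x],.064)*1000,1)[0] for x in v])
    h=cv2.cvtColor(f["frame"],cv2.COLOR_BGR2HSV)
    m=cv2.inRange(h,(8,40,90),(24,170,255)); cv2.imwrite(f"pics/b_{n}.png",m)
    r=cv2.inRange(h,(0,180,90),(6,255,255))|cv2.inRange(h,(172,180,90),(180,255,255))
    cs,_=cv2.findContours(m,cv2.RETR_EXTERNAL,cv2.CHAIN_APPROX_NONE)
    for c in cs:
        if cv2.contourArea(c)>3000: 
            print(cv2.boundingRect(c)); print(rect(cast(f,c.reshape(-1,2),.004)))
    if n=="top":
        y,x=np.nonzero(r[70:230,60:275]); P=cast(f,np.c_[x+60,y+70],.004)*1000
        print("red",rect(P/1000))
        for a,b in((105,125),(175,195)):
            q=np.array([(i,a+np.nonzero(r[a:b,i])[0].mean()) for i in range(112,195) if r[a:b,i].any()])
            Q=cast(f,q,.004)*1000; k=np.polyfit(Q[:,1],Q[:,0],1); print("line x at y=700:",np.polyval(k,700),"ang",np.degrees(np.arctan(k[0])),len(q))
E
```

```text
(100, 272, 94, 79)
(array([447.7, 131.9]), array([106.1,  87.6]), -3.28)
(87, 261, 320, 113)
(array([441. ,  12.1]), array([374.4, 112.7]), -3.25)
(70, 97, 330, 104)
(array([644.6,  32.1]), array([112.5, 399.5]), 2.71)
(545, 92, 78, 94)
(array([ 661.5, -405.9]), array([ 68.8, 116.6]), -23.74)
red (array([641.8,  98.8]), array([ 92. , 183.3]), 2.67)
line x at y=700: 660.2337572952223 ang -2.5588356787398228 34
line x at y=700: 566.7303239130865 ang -2.8092066815056564 29
scene (array([652.7, -98.4]), array([69.7, 60.3]), 3.95) [array([649.9, -98.2])]
scene (array([649.5,  -2.9]), array([ 71.2, 124.3]), 3.07) [array([647.5, -33.8]), array([645.2,  29.9])]
(0, 341, 61, 116)
(array([ 641.3, -383.8]), array([134.4,  63.5]), 6.84)
(418, 272, 163, 101)
(array([641. , 101.3]), array([ 87.3, 183.1]), 2.73)
(235, 258, 384, 165)
(array([644.9,  32.4]), array([113.4, 400.2]), 2.68)
(364, 154, 145, 68)
(array([438.7,  95. ]), array([185.6,  99.3]), -3.1)
(218, 152, 324, 93)
(array([442.2,  25. ]), array([400.1, 113.6]), -3.31)
```

View pics/b_top.png

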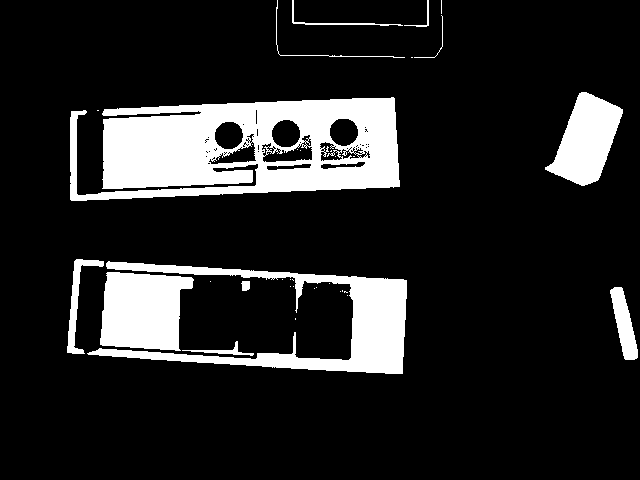

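```bash
cat >> h.py <<'E'
TH=np.radians(2.7); C=np.array([.6447,.0322])
RB=np.array([[np.cos(TH),-np.sin(TH)],[np.sin(TH),np.cos(TH)]])
def toB(P): return (np.asarray(P)-C)@RB*1000
def toW(p): return C+RB@(np.asarray(p)/1000)
def vents(f,s=100):
    h=cv2.cvtColor(f["frame"],cv2.COLOR_BGR2HSV)
    m=cv2.inRange(h,(22,s,90),(36,255,255))
    cs,hi=cv2.findContours(m,cv2.RETR_CCOMP,cv2.CHAIN_APPROX_NONE)
    r=[]
    for i,c in enumerate(cs):
        if hi[0][i][3]>=0 and 300<cv2.contourArea(c)<3000: r.append(cv2.fitEllipse(c)[0])
    return m,np.array(r)
E
python3 - <<'E'
from h import *
for n,s in(("top",130),("top",150),("scene",180)):
    f=dict(np.load(f"{n}0.npz")); m,v=vents(f,s)
    if len(v): print(n,np.round(toB(cast(f,v,.064)),1).tolist())
    cv2.imwrite(f"pics/y_{n}{s}.png",m)
    m=cv2.morphologyEx(m,cv2.MORPH_OPEN,np.ones((3,3)))
    for c in cv2.findContours(m,cv2.RETR_EXTERNAL,cv2.CHAIN_APPROX_NONE)[0]:
        if cv2.contourArea(c)>1500: print(rect(toB(cast(f,c.reshape(-1,2),.064))/1000))
E
```

```text
top [[0.1, -2.6], [-0.6, -66.2], [-1.3, -130.5]]
(array([-1.5, -3.4]), array([67.2, 60. ]), 2.11)
(array([ -1.8, -66.1]), array([67.5, 60.7]), 0.56)
(array([  -2.4, -130.4]), array([67.2, 59.2]), 1.09)
top [[-0.0, -2.7], [-0.5, -66.1], [-1.2, -130.6]]
(array([-1.2, -3.5]), array([65.8, 59.1]), 2.04)
(array([ -1.8, -66.1]), array([65.7, 59.5]), 0.73)
(array([  -2.7, -130.3]), array([65.8, 58.4]), 1.44)
scene [[-0.9, -130.5], [-0.3, -66.1], [0.4, -2.3]]
(array([   1.9, -130.8]), array([69.7, 60.3]), 1.25)
(array([  3.1, -35.2]), array([ 71. , 124.4]), 0.2)
```

View pics/y_top150.png

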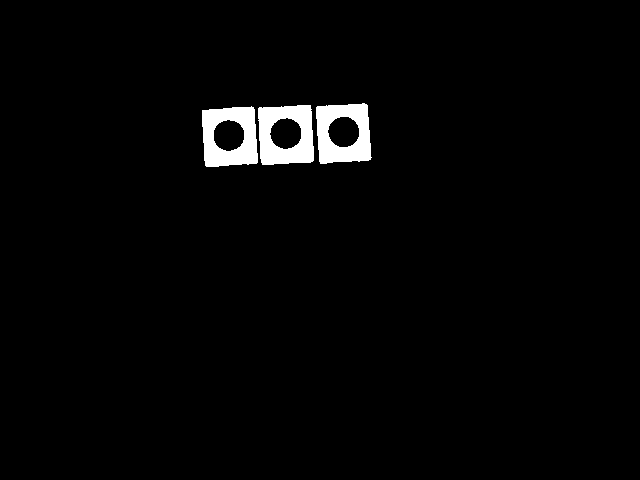

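```bash
cat > g.py <<'E'
from h import *
import sys
s=ctrl.get_state(); R=np.array(s["ee_rot"]); p=np.array(s["ee_pos"])
print("t",round(s["time"],2),"board xy",np.round(toB(p[:2]),1),"z",round(p[2]*1000,1),"yaw err deg(world ccw)",round(np.degrees(np.arctan2(R[1,1],R[0,1]))-2.7,2),"tilt",np.round(R[:2,2],4),"F board",np.round(np.array(s["contact_force"])[:2]@RB,2),"op",round(s["opening"],4),"j",np.round(s["joints"],2))
E
python3 -m crank '[[0,0,0,0,0,0.94],[0,0,0,0,0,0.94],[0,0,0,0,0,0.94],[0,0,0,0,0,0.94],[0,0,0,0,0,0.94],[0,0,0,0,0,0.94],[0,0,0,0,0,0.94],[0,0,0,0,0,0.94],[0,0,0,0,0,0.94],[0,0,0,0,0,0.94]]' 0.35; python3 g.py
```

```text
time: 1.1
ee_pos: [0.2517, 0.5989, 0.2526]
ee_rot: [[-0.04, 0.999, -0.001], [0.999, 0.04, -0.001], [-0.001, -0.001, -1.0]]
contact_force: [-0.7, 0.4, -0.2]
opening: 0.0299
t 1.1 board xy [-365.9  584.6] z 252.6 yaw err deg(world ccw) -0.39 tilt [-0.0006 -0.0011] F board [-0.7   0.44] op 0.0299 j [1.09 0.12 1.65 0.   1.37 1.05]
```

```bash
python3 -m crank '[[-0.98,0.456,0,0,0,0],[-0.98,0.456,0,0,0,0],[-0.98,0.456,0,0,0,0],[-0.98,0.456,0,0,0,0],[-0.98,0.456,0,0,0,0],[-0.98,0.456,0,0,0,0],[-0.98,0.456,0,0,0,0],[-0.98,0.456,0,0,0,0],[-0.98,0.456,0,0,0,0],[-0.98,0.456,0,0,0,0],[-0.98,0.456,0,0,0,0],[-0.98,0.456,0,0,0,0]]'; python3 g.py
```

```text
time: 2.3
ee_pos: [0.4919, 0.1374, 0.253]
ee_rot: [[-0.045, 0.999, -0.0], [0.999, 0.045, 0.0], [0.0, -0.0, -1.0]]
contact_force: [0.9, 0.0, 0.2]
opening: 0.03
t 2.3 board xy [-147.7  112.3] z 253.0 yaw err deg(world ccw) -0.13 tilt [-0.0004  0.    ] F board [ 0.93 -0.02] op 0.03 j [ 0.17 -0.19  1.96  0.    1.38  0.12]
```

```bash
python3 -m crank '[[-0.98,0.456,0,0,0,0],[-0.98,0.456,0,0,0,0],[-0.98,0.456,0,0,0,0],[-0.98,0.456,0,0,0,0],[-0.98,0.456,0,0,0,0],[-0.98,0.456,0,0,0,0],[-0.98,0.456,0,0,0,0],[-0.98,0.456,0,0,0,0],[0,0,0,0,0,0]]'; python3 g.py
```

```text
time: 3.2
ee_pos: [0.6524, -0.172, 0.2518]
ee_rot: [[-0.04, 0.999, -0.001], [0.999, 0.04, -0.001], [-0.001, -0.001, -1.0]]
contact_force: [0.7, -0.4, -0.3]
opening: 0.0298
t 3.2 board xy [  -2.  -204.3] z 251.8 yaw err deg(world ccw) -0.38 tilt [-0.0012 -0.0008] F board [ 0.65 -0.45] op 0.0298 j [-0.34  0.18  1.59 -0.    1.37 -0.38]
```

```bash
python3 -m crank '[[0,0.04,0.9,0,0,-0.05],[0,0,0.9,0,0,0],[0,0,0.9,0,0,0],[0,0,0.9,0,0,0],[0,0,0.9,0,0,0],[0,0,0.9,0,0,0],[0,0,0,0,0,0]]'; python3 g.py; python3 - <<'E'
from h import *
for n in("scene","wrist"):
    f=viewer.grab_frame(n); cv2.imwrite(f"pics/{n}1.png",f["frame"])
E
```

```text
time: 3.9
ee_pos: [0.648, -0.1652, 0.0302]
ee_rot: [[-0.051, 0.999, -0.013], [0.999, 0.051, 0.004], [0.005, -0.012, -1.0]]
contact_force: [-0.3, 0.2, -1.3]
opening: 0.0298
t 3.9 board xy [  -6.  -197.3] z 30.2 yaw err deg(world ccw) 0.25 tilt [-0.0125  0.0044] F board [-0.29  0.22] op 0.0298 j [-0.33  0.39  1.74  0.    1.03 -0.38]
```

View pics/scene1.png

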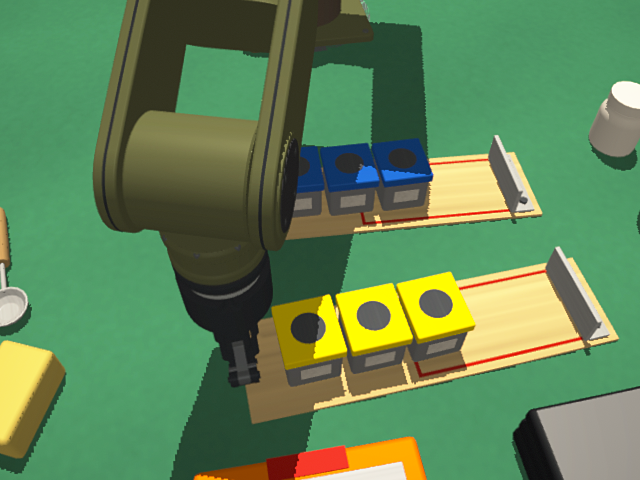

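View pics/wrist1.png

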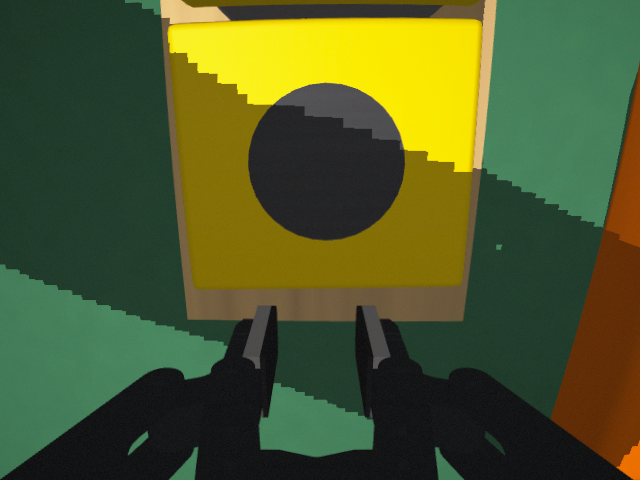

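The fingers stand behind the rear box, with pads near (265,335) and (372,335) and the lid at x 170–480. I'll check that the arm has settled before pushing.

```bash
python3 -m crank '[[0.1,0,0,0,0,0],[0.1,0,0,0,0,0]]'; python3 g.py
```

```text
time: 4.2
ee_pos: [0.6546, -0.1597, 0.0405]
ee_rot: [[-0.051, 0.999, 0.005], [0.999, 0.051, -0.001], [-0.002, 0.005, -1.0]]
contact_force: [0.2, -0.5, 0.2]
opening: 0.0295
t 4.2 board xy [   0.8 -192.2] z 40.5 yaw err deg(world ccw) 0.22 tilt [ 0.0047 -0.0014] F board [ 0.13 -0.55] op 0.0295 j [-0.32  0.37  1.73  0.    1.03 -0.37]
```

```bash
python3 -m crank '[[0.05,0,0,0,0,0],[0.05,0,0,0,0,0],[0.05,0,0,0,0,0],[0.05,0,0,0,0,0]]'; python3 g.py
```

```text
time: 4.6
ee_pos: [0.6523, -0.1514, 0.0375]
ee_rot: [[-0.051, 0.999, 0.0], [0.999, 0.051, -0.0], [-0.0, 0.0, -1.0]]
contact_force: [0.1, -0.1, -0.1]
opening: 0.0299
t 4.6 board xy [  -1.  -183.7] z 37.5 yaw err deg(world ccw) 0.22 tilt [ 0.0001 -0.    ] F board [ 0.11 -0.14] op 0.0299 j [-0.31  0.37  1.74  0.    1.03 -0.36]
```

```bash
python3 -m crank '[[0.1,0.01,0.05,0,0,0.03],[0.1,0.01,0.05,0,0,0],[0.1,0,0,0,0,0],[0.1,0,0,0,0,0],[0.1,0,0,0,0,0],[0.1,0,0,0,0,0],[0.1,0,0,0,0,0],[0.1,0,0,0,0,0],[0.1,0,0,0,0,0],[0.1,0,0,0,0,0]]'; cat > look.py <<'E'
from h import *
import sys
k=sys.argv[1]
for n,s in(("top",130),("scene",150)):
    f=viewer.grab_frame(n);cv2.imwrite(f"pics/{n}{k}.png",f["frame"]);np.savez(f"{n}{k}.npz",**f)
    m,v=vents(f,s)
    if len(v): print(n,np.round(toB(cast(f,v,.064)),1).tolist())
    m=cv2.morphologyEx(m,cv2.MORPH_OPEN,np.ones((3,3)))
    for c in cv2.findContours(m,cv2.RETR_EXTERNAL,cv2.CHAIN_APPROX_NONE)[0]:
        if cv2.contourArea(c)>1500: print(rect(toB(cast(f,c.reshape(-1,2),.064))/1000))
E
python3 g.py; python3 look.py 2
```

```text
time: 5.6
ee_pos: [0.6513, -0.1113, 0.0334]
ee_rot: [[-0.047, 0.999, 0.0], [0.999, 0.047, -0.0], [-0.0, 0.0, -1.0]]
contact_force: [0.8, -3.4, 0.1]
opening: 0.0298
t 5.6 board xy [  -0.2 -143.6] z 33.4 yaw err deg(world ccw) 0.01 tilt [ 0.0002 -0.0001] F board [ 0.66 -3.39] op 0.0298 j [-0.25  0.36  1.77 -0.    1.01 -0.3 ]
top [[1.2, 19.7]]
(array([-0.5,  1.7]), array([95.2, 67.6]), -1.37)
scene [[-0.8, -99.2], [-0.0, -39.5], [1.5, 20.5]]
(array([  21.6, -387. ]), array([ 29. , 100.4]), -26.26)
(array([  -1.9, -417.6]), array([45.1, 85.5]), -24.56)
(array([  2.9, -39.4]), array([179.3,  71.1]), -1.22)
```

View pics/scene2.png

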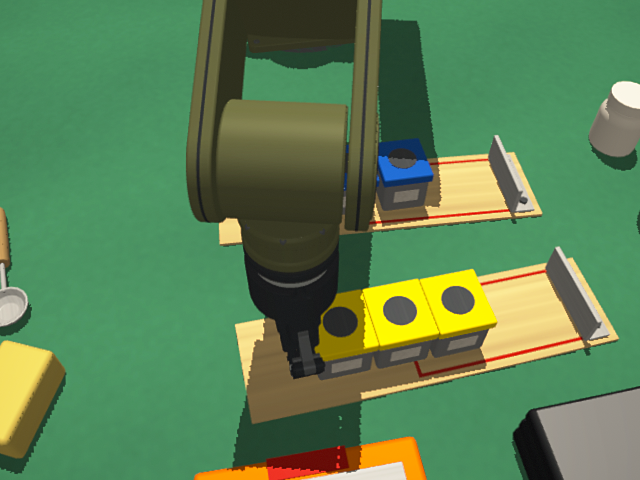

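View pics/top2.png

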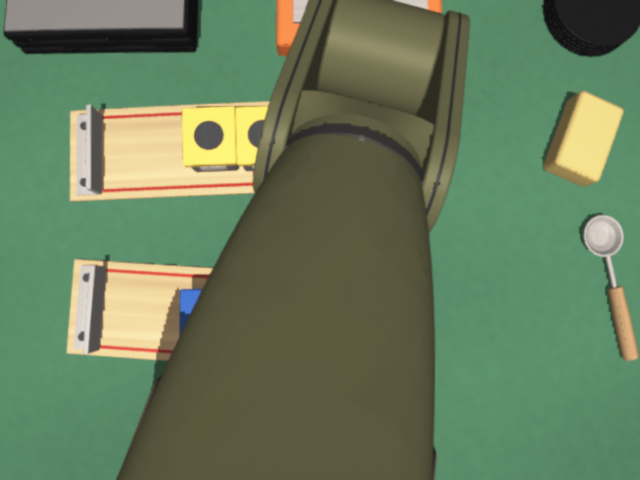

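Scene view: the row is now closed, with spacing of about 60 mm and x offsets of −0.8, 0 and +1.5 mm. Pushing force is 3.4 N. Continuing the push.

```bash
python3 -m crank '[[0.1,0,0,0,0,-0.04],[0.1,0,0,0,0,-0.04],[0.1,0,0,0,0,0],[0.1,0,0,0,0,0],[0.1,0,0,0,0,0],[0.1,0,0,0,0,0],[0.1,0,0,0,0,0],[0.1,0,0,0,0,0],[0.1,0,0,0,0,0],[0.1,0,0,0,0,0],[0.1,0,0,0,0,0],[0.1,0,0,0,0,0]]'; 
python3 g.py; python3 look.py 3
```

```text
time: 6.9
ee_pos: [0.6485, -0.0632, 0.0333]
ee_rot: [[-0.057, 0.998, -0.0], [0.998, 0.057, 0.0], [0.0, -0.0, -1.0]]
contact_force: [0.0, -3.7, -0.6]
opening: 0.0296
t 6.9 board xy [ -0.7 -95.5] z 33.3 yaw err deg(world ccw) 0.57 tilt [-0.  0.] F board [-0.14 -3.72] op 0.0296 j [-0.18  0.34  1.79  0.    1.01 -0.24]
top [[-0.9, 67.7]]
(array([-2.4, 65.8]), array([60.9, 67.1]), -0.46)
scene [[-1.5, 8.6], [-0.6, 68.4]]
(array([   9.9, -389.7]), array([120.9,  59.1]), 4.14)
(array([1.5, 9.8]), array([176.3,  71.3]), -0.75)
```

View pics/scene3.png

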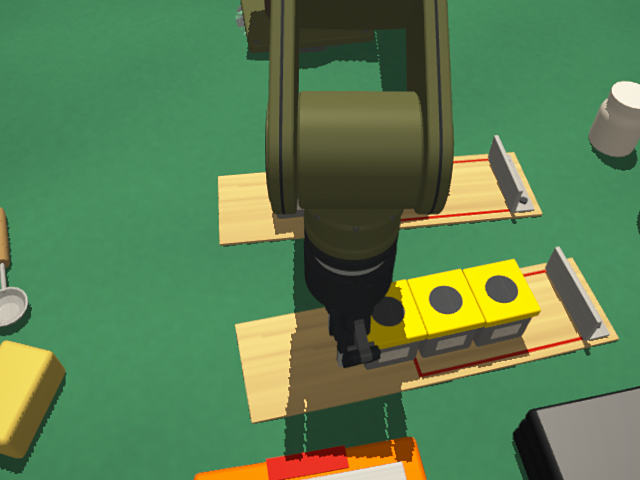

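```bash
python3 -m crank '[[0.1,0.01,0,0,0,0.04],[0.1,0.01,0,0,0,0.04],[0.1,0.01,0,0,0,0],[0.1,0,0,0,0,0],[0.1,0,0,0,0,0],[0.1,0,0,0,0,0],[0.1,0,0,0,0,0],[0.1,0,0,0,0,0],[0.1,0,0,0,0,0],[0.1,0,0,0,0,0],[0.1,0,0,0,0,0],[0.1,0,0,0,0,0]]'; 
python3 g.py; python3 look.py 4
```

```text
time: 8.2
ee_pos: [0.6474, -0.0153, 0.0333]
ee_rot: [[-0.047, 0.999, -0.0], [0.999, 0.047, -0.0], [-0.0, -0.0, -1.0]]
contact_force: [0.1, -2.4, -0.1]
opening: 0.0301
t 8.2 board xy [  0.4 -47.5] z 33.3 yaw err deg(world ccw) 0.02 tilt [-0. -0.] F board [ 0.01 -2.41] op 0.0301 j [-0.11  0.34  1.8  -0.    1.01 -0.15]
scene [[6.8, -397.1], [0.8, 56.5], [2.1, 116.2]]
(array([   9.9, -389.6]), array([120.9,  59.2]), 4.14)
(array([ 3.8, 60.3]), array([171.7,  71.3]), -1.2)
```

View pics/scene4.png

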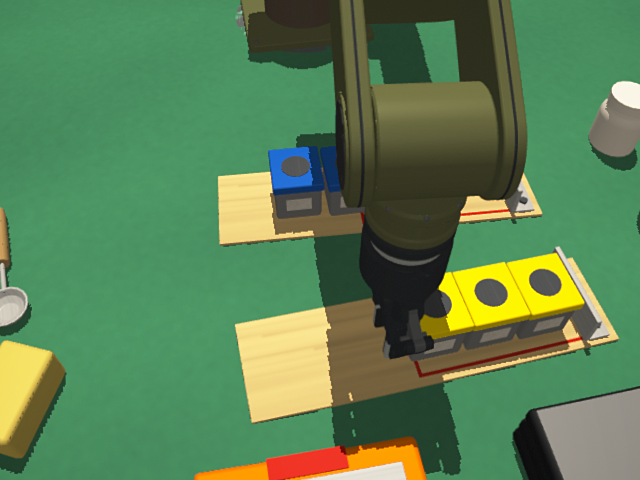

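```bash
python3 -m crank '[[0.05,0,0,0,0,-0.045],[0.05,0,0,0,0,-0.045],[0.05,0,0,0,0,0],[0.05,0,0,0,0,0],[0.05,0,0,0,0,0]]'; 
python3 g.py; python3 look.py 5
```

```text
time: 8.8
ee_pos: [0.6468, -0.0056, 0.0333]
ee_rot: [[-0.058, 0.998, -0.0], [0.998, 0.058, -0.0], [-0.0, -0.0, -1.0]]
contact_force: [0.3, -3.0, -1.0]
opening: 0.0303
t 8.8 board xy [  0.3 -37.8] z 33.3 yaw err deg(world ccw) 0.64 tilt [-0.0001 -0.0002] F board [ 0.11 -2.98] op 0.0303 j [-0.09  0.34  1.8  -0.    1.01 -0.15]
scene [[-0.4, 65.8], [0.4, 125.7]]
(array([   9.9, -389.6]), array([120.9,  59.2]), 4.14)
(array([ 2.5, 70.4]), array([169.6,  71.1]), -0.66)
```

```bash
python3 -m crank '[[0.025,0,0,0,0,0],[0.025,0,0,0,0,0],[0.025,0,0,0,0,0],[0.025,0,0,0,0,0]]'; python3 g.py;  python3 -m crank '[[0.02,0,0,0,0,0.02],[0.02,0,0,0,0,0.02]]' ; python3 g.py
```

```text
time: 9.3
ee_pos: [0.6466, -0.0016, 0.0333]
ee_rot: [[-0.058, 0.998, -0.0], [0.998, 0.058, -0.0], [-0.0, -0.0, -1.0]]
contact_force: [-0.1, -3.9, 0.4]
opening: 0.0299
t 9.3 board xy [  0.3 -33.9] z 33.3 yaw err deg(world ccw) 0.63 tilt [-0.     -0.0001] F board [-0.33 -3.87] op 0.0299 j [-0.09  0.34  1.8  -0.    1.01 -0.14]
time: 9.5
ee_pos: [0.6463, -0.0014, 0.0333]
ee_rot: [[-0.055, 0.999, -0.001], [0.999, 0.055, -0.003], [-0.003, -0.001, -1.0]]
contact_force: [-1.2, -11.0, 0.0]
opening: 0.0297
t 9.5 board xy [  0.  -33.6] z 33.3 yaw err deg(world ccw) 0.42 tilt [-0.0006 -0.0029] F board [ -1.68 -10.9 ] op 0.0297 j [-0.08  0.34  1.8  -0.    1.01 -0.14]
```

Force rose to 11 N, so the front box has met the stop. I'll square up and press lightly.

```bash
python3 -m crank '[[0.01,0,0,0,0,0.03],[0.01,0,0,0,0,0.03],[0,0,0,0,0,0]]'; python3 g.py; python3 look.py 6
```

```text
time: 9.8
ee_pos: [0.646, -0.0015, 0.0333]
ee_rot: [[-0.047, 0.999, -0.001], [0.999, 0.047, -0.004], [-0.004, -0.002, -1.0]]
contact_force: [-1.0, -11.5, 0.7]
opening: 0.0301
t 9.8 board xy [ -0.2 -33.7] z 33.3 yaw err deg(world ccw) 0.02 tilt [-0.0013 -0.004 ] F board [ -1.58 -11.44] op 0.0301 j [-0.08  0.33  1.8  -0.    1.01 -0.13]
scene [[-0.6, 69.7], [0.3, 129.6]]
(array([  21.4, -387.2]), array([ 28.5, 100.5]), -25.52)
(array([ 2.3, 74.3]), array([170. ,  71.2]), -0.67)
```

View pics/scene6.png

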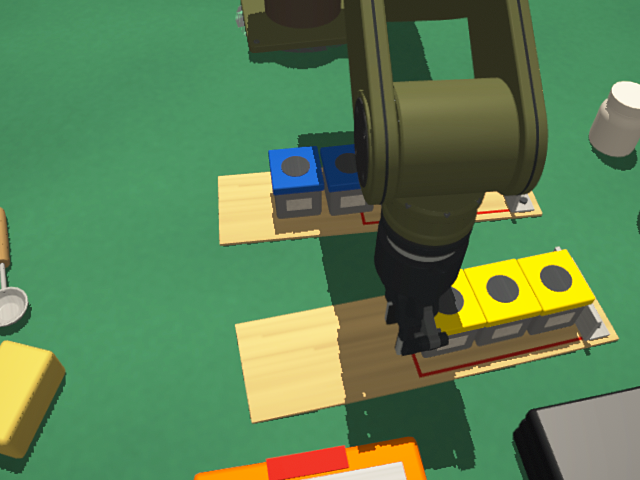

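Scene view: the row is against the stop, with the front vent at about (556,279) and the middle one at (502,289). Backing straight off, then up and clear to verify.

```bash
python3 -m crank '[[-0.05,0,0,0,0,0],[-0.2,0,0,0,0,0],[-0.5,0,0,0,0,0],[-0.7,0,0,0,0,0],[-0.8,0,-0.3,0,0,0],[-0.8,0,-0.9,0,0,0],[-0.8,0,-0.9,0,0,0],[-0.8,0,-0.9,0,0,0],[-0.8,0,-0.5,0,0,0],[-0.8,0,0,0,0,0]]'; python3 -m crank '[[-0.8,-0.5,0,0,0,0],[-0.8,-0.5,0,0,0,0],[-0.8,-0.5,0,0,0,0],[-0.8,-0.5,0,0,0,0],[0,0,0,0,0,0],[0,0,0,0,0,0]]'; python3 look.py 7
```

```text
time: 10.9
ee_pos: [0.6605, -0.2508, 0.1793]
ee_rot: [[-0.046, 0.999, 0.009], [0.999, 0.046, -0.003], [-0.003, 0.008, -1.0]]
contact_force: [0.2, -0.1, -0.1]
opening: 0.0298
time: 11.5
ee_pos: [0.5838, -0.3808, 0.1733]
ee_rot: [[-0.045, 0.999, 0.001], [0.999, 0.045, 0.001], [0.001, 0.001, -1.0]]
contact_force: [-0.1, 0.2, 1.5]
opening: 0.0297
top [[-0.3, 129.3], [-1.1, 69.6], [-1.4, 9.7]]
(array([-2.1, 68.6]), array([180.6,  67.7]), -0.61)
scene [[-1.0, 9.9], [-0.6, 69.7], [0.3, 129.6]]
(array([  10.4, -389.5]), array([120.1,  59.3]), 4.14)
(array([ 2.4, 67.8]), array([182.8,  71.3]), -0.32)
```

View pics/top7.png

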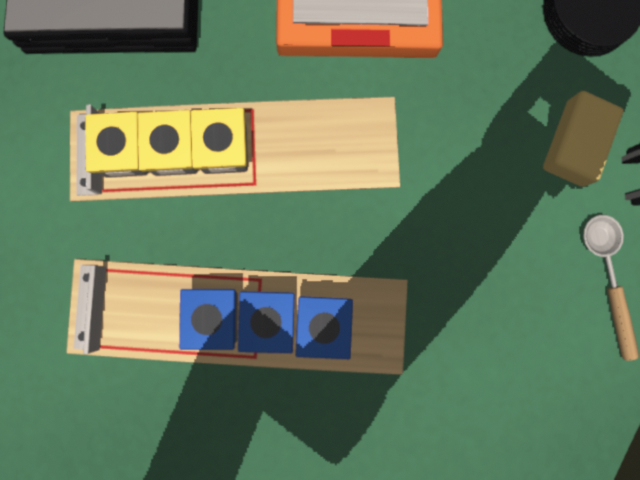

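View pics/scene7.png

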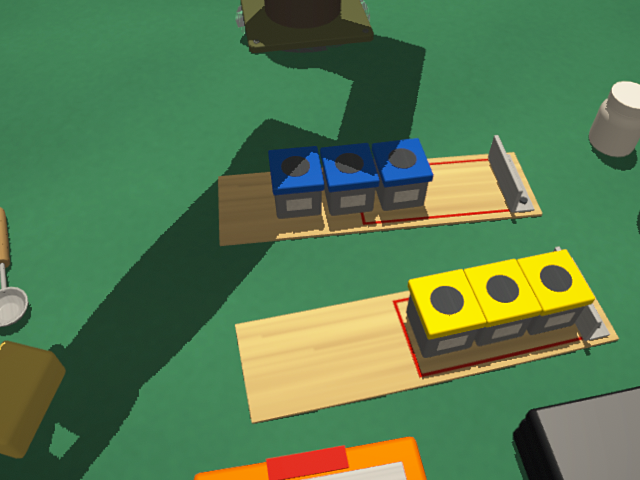

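Both views show a closed row at the stop, inside the red outline. Centres are within about 1.4 mm of the middle line, and the blue row is unmoved. Handing in.

```bash
python3 g.py; python3 -c "
from bench import ctrl;print(ctrl.close_job())"
```

```text
t 11.6 board xy [ -79.5 -408.5] z 173.2 yaw err deg(world ccw) -0.01 tilt [0.0003 0.0008] F board [0.52 0.87] op 0.0301 j [-0.65  0.28  1.61  0.    1.25 -0.7 ]
the job is handed in; nothing more can be done
None
```

I pushed the yellow row along its board until the front box met the steel stop, then backed the arm clear and handed the job in at about 11.6 s. I pushed on the rear box with both fingertips, part-open, and made small corrections to direction on the way. The highest pushing force I read was about 11.5 N.

Last checks, with the arm clear and in board coordinates:

| Check | Target | Top camera | Scene camera |
|---|---|---|---|
| Box centres along the board (front, middle, rear) | 130, 70, 10 mm | 129.3, 69.6, 9.7 mm | 129.6, 69.7, 9.9 mm |
| Offset from the middle line (front, middle, rear) | 0 mm | −0.3, −1.1, −1.4 mm | +0.3, −0.6, −1.0 mm |

- **Closed and straight:** the boxes sit about 60 mm apart, so the row is closed. It is about 0.6° out of line with the board, roughly 1 mm over the row.
- **Blue row:** in the final pictures it looks unmoved.
- **Disagreements:** the two cameras differ by up to 0.6 mm, within the 2 mm calibration. The lid outlines were less reliable: in the scene view they read about 3 mm to one side because the lid's side face shows, so I used the vents instead.

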